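# Couple the bench lamp onto its ball stand

### The arm

A 6-joint arm with a two-finger parallel gripper is mounted at the origin on the work surface. World frame = base frame: x ahead of the robot, y to its left, z up, the work surface at z = 0. Lengths are in mm, angles in degrees, forces in N, time in s.
With the tool pointing down it reaches from about 300 to 850 mm from the base axis. Payload 4.2 kg.
Tool frame: the origin (TCP) lies on the centre line of the jaws, within the pads' length; the fingertips stand 8 mm ahead of it and the grasp point (between the pads) lies 11 mm behind it; z points along the fingers, y is the line along which they close (so a half turn about z gives the same grasp; the last joint's range is limited). The gripper opens to 91 mm and grips with 3 to 60 N. Pads are 32 mm wide; open, the fingers measure 118 mm over their backs; the gripper's body (76 mm by 178 mm) begins 60 mm behind the grasp point.
Start: joints at [62.624, 18.312, 89.639, -0, 72.044, -1.146], TCP at [254.14, 515.805, 221.976] pointing down, gripper open.
Joint ranges: [-177.97, 177.97], [-48.28, 115.42], [12.27, 149.76], [-77.06, 257.06], [2.81, 150.46], [-146.56, 146.56]. Speed limits (degrees/s): [147.25, 147.25, 180, 180, 180, 180].

### API

Orientations are given as [roll, pitch, yaw] about the fixed x, y, z axes, in that order (R = Rz(yaw) Ry(pitch) Rx(roll)).
In Python, from workcell import telemetry, eyes, ticket gives the robot as it stands. The module is installed in compiled form; this text tells all that it offers.
- The arm moves only by the shell command python3 -m crank 'ROWS' [OPENING] [FORCE]. ROWS is JSON, a list of rows, each an object of numbers: "dx", "dy", "dz": the shift along the world's x, y, z normalised to -1 to 1, where 1 is 80 cm; "yaw": the turn about the world's z normalised to -1 to 1, where 1 is 5 degrees. A call has 1 to 10 rows; each row shifts and turns the commanded pose from where the row before left it; what a row does not reach is not made up. A row lasts 1/8 s, in which the tool goes at most 62.5 mm and 10.7 degrees, less where a joint would pass 70% of its speed; a pose out of reach is approached as far as the arm can. A call with a number of a shift or a turn outside -1 to 1 is refused whole. A call with a gripper value outside its range is refused whole. OPENING is the opening, from 0 (shut) to 1 (fully open), set as the call begins (- or left out, the last holds). The fingers move at their own pace and stop on an object; FORCE is the grip in N (left out, the last holds). Time passes only in rows, so rows that do not move let the fingers close. It gives the time, the measured TCP pose, the force, the opening and the grip force at its end, in the units of the state.
- telemetry.state(): the state, without advancing time (a new reading comes with each control period).
- eyes.grab_frame(name): name is "scene" or "side" or "wrist"; returns the picture (400x640x3 uint8, red, green, blue); there is no depth.
- eyes.calibration(name): a dict with "camera_matrix" (3x3 intrinsics, pixels), "world_from_camera" (4x4, takes a point from camera to world coordinates). Camera axes: x right, y down, z forward; pixel columns grow to the right and rows downward; lengths in mm; the calibration is good to about 2 mm. The wrist camera is an equidistant fisheye: a pixel r from the principal point sees the ray r / f radians off the axis. A picture is of the moment at which its call begins: read the wrist's pose just before it. calibration takes no time and is no camera call; for the wrist camera it gives the pose at the moment of the call.
- ticket.job_done(): hands the job in; it is judged then, once.
The state is a dict: "time_s": time; "qpos": joint angles; "qvel": joint speeds; "effort": joint torques, N m; "ee_pos": TCP position; "ee_rot": TCP orientation; "force": force on the tool from outside, world axes, zero at the start; "torque": the same for the moment, N m; "gripper_width": finger opening in mm; "gripper_force": force on a finger pad.
Only numpy, scipy, OpenCV 4.12 (cv2) and the standard library are available. Lean on these libraries where they do the work, as an engineer would, in place of code of your own. Each camera call takes 0.05 s, during which the arm holds its last target. There are 200 camera calls.

### The job

Lift the battery lamp by its grey coupler and lower it onto the steel ball of the stand, with the light reaching out over the rolling board, and press it gently down until the coupler has snapped over the ball and sits level on the stand's flange. Then press the red latch lever fully down to lock it, and let go. Do not force anything: keep the push on the coupler or lever under about 20 N, and leave the other things on the bench where they are.

Things in the scene. Friction and masses are not known exactly. Their poses are not given: they have to be found in the camera images.
- lamp: loose battery lamp, 0.32 to 0.6 kg. Its foot is a grey coupler block 74 (x) x 52 (y) x 52 (z) mm, open below; origin at the centre of the block's underside, z up. A white light bar (yellow lens below) reaches out to the lamp's -x, the red latch lever points to its +x. Seated, the underside lies flat on the stand's flange with the ball's centre 26 mm above the underside.
- grip (a point): point inside the coupler block, 36 mm above the underside's centre: grip here across the two flat sides, 52 mm apart along the lamp's y
- mouth (a point): centre of the coupler's mouth, in the underside. The 39 mm bore runs up from it. Spring jaws inside meet the ball about 16 mm above the seated place; a push of about 10 to 17 N in all is needed (the lamp's weight of 3 to 6 N counts towards it but is not enough) to snap them past the ball's widest part, 2 mm before the end
- light (a point): centre of the light bar (36 x 130 x 14 mm): 104 mm to the lamp's -x and 74 mm above its underside
- latch (a joint): red latch lever: 0 raised 0.5 rad, 0.5 rad fully down (level, at a stop). Hinge along the lamp's y, 60 mm above the underside's centre. It stays where it is left; 3 to 5 N at its pad moves it. Its steel pawl swings under the ball: if the coupler is not fully seated the pawl strikes the ball and the lever stops clearly short (0.06 rad or more). Keep it raised until the coupler is seated.
- lever_pad (a point): middle of the top face of the lever's pad (18 x 26 x 6 mm), 48 mm out from the hinge: raised 86 mm above the lamp's underside and 41 mm to its +x, fully down 63 mm and 48 mm
- stand: fixed stand with its rolling board (pale wood, 170 x 240 x 14 mm, lying 60 to 230 mm to the stand's -x). Origin on the bench straight under the ball, z up. On a 38 mm steel column stands a post with a 72 mm round rubber flange and, above it, a slippery 36 mm steel ball on a 14 mm neck, its centre 26 mm above the flange top. The light belongs on the stand's -x side, within about 20 degrees.
- column (a point): centre of the column's top, 44 mm above the bench. The post above it is clamped firmly at a height which is not measured: flange top from 52 to 92 mm above the bench, ball centre 78 to 118 mm, ball top 96 to 136 mm. The flange gives about 1 mm per 8 N, the post not at all.
- mould_left: black plastic cigar mould half, 100 x 240 x 26 mm with grey ribs, lying flat at the far left; origin at the centre of its underside. Leave it alone.
- mould_right: the same kind of mould, at the far right. Leave it alone.
- spray: white closed bottle with red cap, 64 mm across, about 170 mm high, standing to the left; origin at the centre of its underside. Leave it alone.
- glue_jar: amber jar with red cap, 64 mm across, 75 mm high, standing at the right; origin at the centre of its underside. Leave it alone.
- ring_gauge: dark wooden gauge plate with three holes, 60 x 100 x 10 mm, lying on the rolling board; origin at the centre of its underside. Leave it alone.
- tamper: dark turned wooden tamper, 38 mm across and 70 mm high, standing between lamp and stand; origin at the centre of its underside. Leave it alone.
- mug: blue mug, 80 mm across, 90 mm high, at the right; origin at the centre of its underside. Leave it alone.

How it is judged:
By the outcome, as a careful person would: the job done as asked, in the order asked, and still so for the second after the job is handed in, with the robot touching nothing.
It also fails if it takes over 61 s, if anything falls off the work surface, if the arm or the gripper's body presses on something with over 40 N, if the wrist force passes 120 N, or if a joint passes its speed limit or range.

## Working session

There is one attempt and no reset: what is moved stays moved. The work goes in short steps, Python scripts to look and compute and a shell command to move; the robot and the scene stay as the last step left them, time stands still between calls to the robot, and variables do not carry over. Pictures are saved under pics/ and viewed, at most 10 in all, crops included, and the job is handed in when it is done.

```bash
mkdir -p pics; cat > h.py <<'E'
import numpy as np,cv2
from workcell import telemetry,eyes
def grab(n,f):
    c=eyes.calibration(n); im=eyes.grab_frame(n); cv2.imwrite('pics/'+f,im[:,:,::-1]); np.savez('pics/'+f+'.npz',K=c['camera_matrix'],T=c['world_from_camera']); return im
def cal(f):
    d=np.load('pics/'+f+'.npz'); return d['K'],d['T']
def ray(f,u,v):
    K,T=cal(f); d=T[:3,:3]@np.array([(u-K[0,2])/K[0,0],(v-K[1,2])/K[1,1],1]); return T[:3,3],d/np.linalg.norm(d)
def plane(f,u,v,z):
    o,d=ray(f,u,v); return o+d*(z-o[2])/d[2]
def two(a,b):
    (o,d),(p,e)=ray(*a),ray(*b); s=np.linalg.lstsq(np.c_[d,-e],p-o,rcond=None)[0]; x,y=o+d*s[0],p+e*s[1]; return (x+y)/2,np.linalg.norm(x-y)
def proj(f,P):
    K,T=cal(f); c=T[:3,:3].T@(np.asarray(P)-T[:3,3]); q=K@c; return q[:2]/q[2]
E
python3 - <<'E'
from h import *
a=grab('scene','a.png'); b=grab('side','b.png')
for n in 'ab': 
    K,T=cal(n+'.png'); print(K.round(0).tolist(),T.round(2).tolist())
s=telemetry.state(); print(s['ee_pos'],s['ee_rot'],s['force'],s['gripper_width'])
E
```

```text
[[452.0, 0.0, 320.0], [0.0, 452.0, 198.0], [0.0, 0.0, 1.0]] [[0.38, 0.53, -0.75, 1505.44], [0.92, -0.21, 0.32, -400.91], [0.01, -0.82, -0.57, 798.32], [0.0, 0.0, 0.0, 1.0]]
[[402.0, 0.0, 322.0], [0.0, 402.0, 200.0], [0.0, 0.0, 1.0]] [[0.99, -0.1, 0.13, 378.02], [-0.17, -0.55, 0.82, -933.44], [-0.01, -0.83, -0.56, 697.73], [0.0, 0.0, 0.0, 1.0]]
[253.94178053 515.40217112 221.19733803] [-1.79907721e+02 -1.28488784e-03  1.53768686e+02] [0.6937851  0.78998585 0.46572554] 91.11684220067033
```

View pics/a.png

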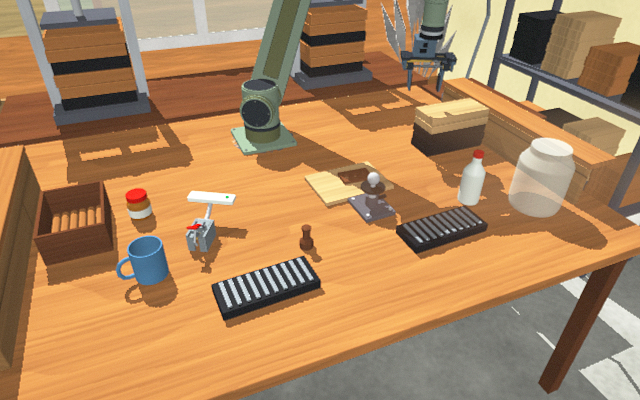

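View pics/b.png

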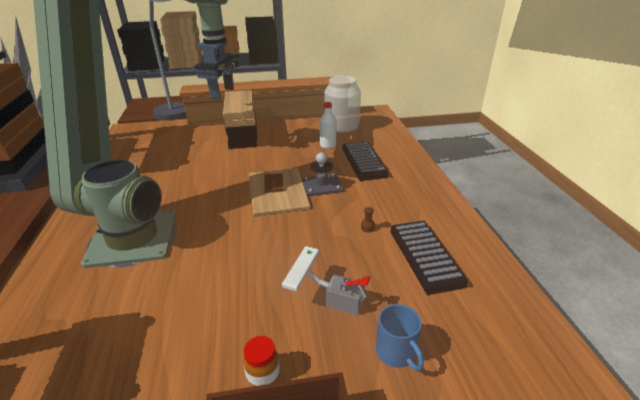

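The scene view shows the lamp coupler near (201,236), the light bar at (212,198) and the stand's ball at (373,179). The side view shows the coupler at (345,294) and the ball at (321,158). I'll zoom in on both.

```bash
python3 - <<'E'
import cv2,numpy as np
a=cv2.imread('pics/a.png');b=cv2.imread('pics/b.png')
f=lambda i,x,y:cv2.resize(i[y:y+75,x:x+100],(400,300),interpolation=cv2.INTER_CUBIC)
cv2.imwrite('pics/c.png',np.vstack([np.hstack([f(a,160,183),f(a,320,155)]),np.hstack([f(b,278,243),f(b,270,135)])]))
E
```

```text
(no output)
```

View pics/c.png

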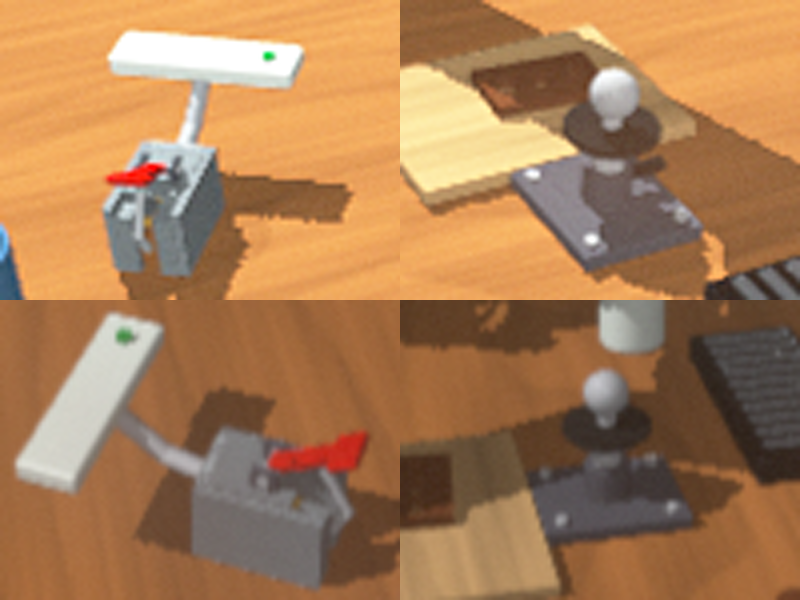

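Top left shows the lamp seen from its lever side. Bar-top corners in the crop are (127,31), (303,45), (295,75) and (110,60), and block-top corners are (143,142), (217,150), (185,222) and (105,208). Top right has the ball at (614,93). Bottom row: bar (107,315), (163,325), (75,490), (17,467) and ball (605,391).

```bash
cat > m.py <<'E'
from h import *
A=lambda x,y:('a.png',160+x/4,183+y/4)
A2=lambda x,y:('a.png',320+(x-400)/4,155+y/4)
B=lambda x,y:('b.png',278+x/4,243+(y-300)/4)
B2=lambda x,y:('b.png',270+(x-400)/4,135+(y-300)/4)
print('ball',two(A2(614,93),B2(605,391)))
print('flange',two(A2(612,130),B2(607,424)))
for nm,g,pts in(('scene',A,[(127,31),(303,45),(298,72),(110,58)]),('side',B,[(107,315),(163,325),(77,488),(17,466)])):
    P=np.array([plane(*g(*p),81) for p in pts]); r=cv2.minAreaRect(P[:,:2].astype(np.float32)); print(nm,P[:,:2].round(0).tolist(),r,P.mean(0))
for g,pts in((A,[(143,142),(217,150),(185,222),(105,208)]),(B,[(228,428),(195,478),(328,515)])):
    P=np.array([plane(*g(*p),52) for p in pts]);print('blk',P.round(0).tolist(),P.mean(0), (P[0]+P[2])/2)
E
python3 m.py
python3 - <<'E'
# masks: bright white bar / red lever / ball circles
from h import *
a=cv2.imread('pics/a.png');b=cv2.imread('pics/b.png')
for n,i,(x,y,w,h) in(('a',a,(180,210,40,30)),('b',b,(335,268,40,25))):
    c=i[y:y+h,x:x+w].astype(int); m=(c[:,:,2]>150)&(c[:,:,1]<70); v,u=np.nonzero(m); print(n,'red',u.mean()+x,v.mean()+y,len(u))
E
```

```text
ball (array([554.1170679 , 170.04121918, 105.34007325]), np.float64(0.40736512339106007))
flange (array([555.63184711, 170.52382528,  74.89902924]), np.float64(0.6547090123658015))
scene [[390.0, -321.0], [452.0, -209.0], [483.0, -221.0], [419.0, -337.0]] ((436.41339111328125, -270.66607666015625), (132.9991912841797, 33.78114700317383), 61.0740966796875) [ 436.11205176 -271.91899959   81.        ]
side [[451.0, -215.0], [481.0, -230.0], [417.0, -348.0], [388.0, -327.0]] ((433.7680358886719, -280.06341552734375), (134.15579223632812, 35.698204040527344), 61.515560150146484) [ 434.42434745 -279.6614676    81.        ]
blk [[484.0, -330.0, 52.0], [511.0, -286.0, 52.0], [578.0, -320.0, 52.0], [545.0, -365.0, 52.0]] [ 529.58602093 -325.09169263   52.        ] [ 531.03726507 -324.96920657   52.        ]
blk [[508.0, -290.0, 52.0], [483.0, -324.0, 52.0], [548.0, -363.0, 52.0]] [ 513.24776653 -325.51140744   52.        ] [ 528.18421509 -326.23264336   52.        ]
a red 193.21621621621622 226.54054054054055 37
b red 358.73015873015873 281.27777777777777 126
```

```bash
cat >> m.py <<'E'
print('---')
for n,f,u,v,z in(('mug a','a.png',148,243,90),('mug b','b.png',399,318,90),('jar b','b.png',260,350,75),('spray a','a.png',478,155,170),('spray b','b.png',327,106,170),('tamper b','b.png',368,228,0),('tamper a','a.png',306,247,0)): print(n,plane(f,u,v,z).round(0))
print('plate',[plane(*A2(*p),6).round(0).tolist() for p in((512,180),(588,268),(702,232))],[plane(*B2(*p),6).round(0).tolist() for p in((535,540),(690,520))])
print('board',[plane(f,u,v,14).round(0).tolist() for f,u,v in(('b.png',249,173),('b.png',253,213),('b.png',309,208),('a.png',305,180),('a.png',328,204),('b.png',303,170))])
E
python3 m.py|sed -n '/---/,$p'
```

```text
---
mug a [ 591. -456.   90.]
mug b [ 597. -460.   90.]
jar b [ 336. -474.   75.]
spray a [643. 453. 170.]
spray b [620. 436. 170.]
tamper b [646. -73.   0.]
tamper a [648. -74.   0.]
plate [[499.0, 121.0, 6.0], [618.0, 124.0, 6.0], [611.0, 222.0, 6.0]] [[489.0, 120.0, 6.0], [615.0, 126.0, 6.0]]
board [[322.0, 277.0, 14.0], [329.0, 39.0, 14.0], [494.0, 35.0, 14.0], [356.0, 35.0, 14.0], [506.0, 51.0, 14.0], [505.0, 263.0, 14.0]]
```

```bash
R='x'; python3 -m crank '[{"dx":0.017,"dy":-0.05,"yaw":-0.2},{"dx":0.017,"dy":-0.055,"yaw":-0.2},{"dx":0.017,"dy":-0.055,"yaw":-0.14},{"dx":0.017,"dy":-0.055},{"dx":0.017,"dy":-0.055},{"dx":0.017,"dy":-0.055},{"dx":0.017,"dy":-0.055},{"dx":0.017,"dy":-0.055},{"dx":0.017,"dy":-0.055},{"dx":0.017,"dy":-0.055}]' 0.85 45
python3 -m crank '[{"dx":0.018,"dy":-0.055},{"dx":0.018,"dy":-0.055},{"dx":0.018,"dy":-0.055},{"dx":0.018,"dy":-0.055},{"dx":0.018,"dy":-0.055},{"dx":0.018,"dy":-0.055},{"dx":0.018,"dy":-0.055},{"dx":0.0465,"dy":-0.055},{"dx":0,"dy":-0.061},{"dx":0,"dy":0}]'
python3 - <<'E'
from h import *
s=telemetry.state(); print(s['ee_pos'],s['ee_rot']); grab('wrist','w1.png'); K,T=cal('w1.png'); print(K.round(1).tolist(),T.round(3).tolist())
E
```

```text
[253.94178053 515.40217112 221.19733803] [-1.79907721e+02 -1.28488784e-03  1.53768686e+02]
[[309.7, 0.0, 320.4], [0.0, 309.7, 197.2], [0.0, 0.0, 1.0]] [[0.444, 0.863, 0.241, 186.101], [0.896, -0.426, -0.122, 549.845], [-0.003, 0.27, -0.963, 385.48], [0.0, 0.0, 0.0, 1.0]]validation failed for argument at $[0]...
validation failed for argument at $[0]...
```

View pics/w1.png

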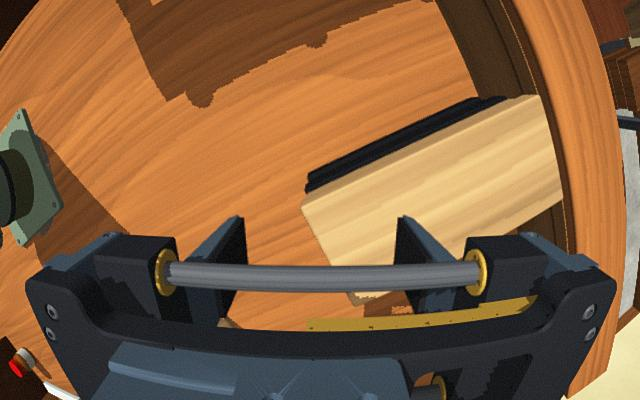

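The arm did not move because the rows were refused. The wrist picture shows only the start area, with the box at (440,190). I expect each row needs all four keys.

```bash
python3 -m crank '[{"dx":0.017,"dy":-0.05,"dz":0,"yaw":-0.2},{"dx":0.017,"dy":-0.055,"dz":0,"yaw":-0.2},{"dx":0.017,"dy":-0.055,"dz":0,"yaw":-0.14},{"dx":0.017,"dy":-0.055,"dz":0,"yaw":0},{"dx":0.017,"dy":-0.055,"dz":0,"yaw":0},{"dx":0.017,"dy":-0.055,"dz":0,"yaw":0},{"dx":0.017,"dy":-0.055,"dz":0,"yaw":0},{"dx":0.017,"dy":-0.055,"dz":0,"yaw":0},{"dx":0.017,"dy":-0.055,"dz":0,"yaw":0},{"dx":0.017,"dy":-0.055,"dz":0,"yaw":0}]' 0.85 45
```

```text
time_s: 1.4
ee_pos: [390.2, 78.3, 221.9]
ee_rot: [180.0, 0.0, 151.1]
force: [0.2, -0.4, -0.1]
gripper_width: 77.9
gripper_force: 0.0
```

```bash
python3 -m crank '[{"dx":0.0215,"dy":-0.063,"dz":0,"yaw":0},{"dx":0.0215,"dy":-0.063,"dz":0,"yaw":0},{"dx":0.0215,"dy":-0.063,"dz":0,"yaw":0},{"dx":0.0215,"dy":-0.063,"dz":0,"yaw":0},{"dx":0.0215,"dy":-0.063,"dz":0,"yaw":0},{"dx":0.0215,"dy":-0.063,"dz":0,"yaw":0},{"dx":0.0215,"dy":-0.063,"dz":0,"yaw":0},{"dx":0.0215,"dy":-0.063,"dz":0,"yaw":0},{"dx":0,"dy":0,"dz":0,"yaw":0},{"dx":0,"dy":0,"dz":0,"yaw":0}]'
python3 - <<'E'
from h import *
s=telemetry.state(); print(s['ee_pos'],s['ee_rot']); grab('wrist','w1.png'); K,T=cal('w1.png')
E
```

```text
time_s: 2.65
ee_pos: [527.2, -322.9, 221.3]
ee_rot: [180.0, -0.1, 151.0]
force: [0.3, 0.5, 0.2]
gripper_width: 77.6
gripper_force: 0.0
[ 527.24337527 -322.89229846  221.32798997] [ 1.79965133e+02 -1.05560091e-01  1.51049284e+02]
```

View pics/w1.png

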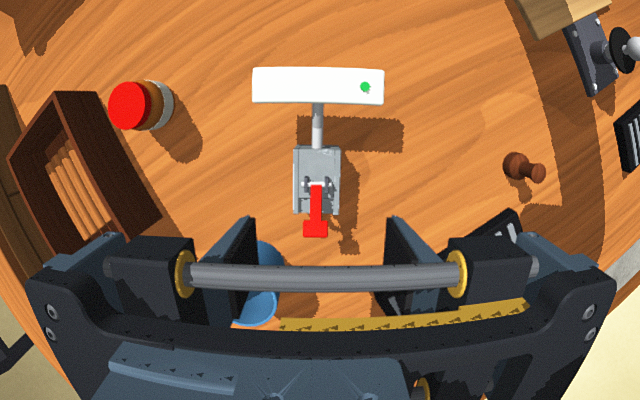

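The wrist view shows the lamp straight ahead and well aligned. Block-top corners are about (296,147), (339,147), (340,213) and (293,212); bar corners are (253,67), (384,71), (383,104) and (253,102). The ball is at (632,49).

```bash
cat >> h.py <<'E'
def fish(f,u,v,z):
    K,T=cal(f); p=np.array([(u-K[0,2])/K[0,0],(v-K[1,2])/K[1,1]]); r=np.linalg.norm(p)
    d=T[:3,:3]@np.r_[p/r*np.sin(r),np.cos(r)]; return T[:3,3]+d*(z-T[2,3])/d[2]
E
python3 - <<'E'
from h import *
im=cv2.imread('pics/w1.png'); hsv=cv2.cvtColor(im,cv2.COLOR_BGR2HSV)
m=((hsv[...,1]<60)&(hsv[...,2]>110)).astype(np.uint8); m[:60]=0;m[225:]=0;m[:,:240]=0;m[:,400:]=0
bar=m.copy(); bar[106:]=0; blk=m.copy(); blk[:146]=0
for n,k,z in(('bar',bar,81),('blk',blk,52)):
    v,u=np.nonzero(k); P=np.array([fish('w1.png',a,b,z)[:2] for a,b in zip(u,v)],np.float32); print(n,len(u),cv2.minAreaRect(P))
for p in((296,147),(339,147),(340,213),(293,212)): print(fish('w1.png',*p,52).round(1))
print('ball',fish('w1.png',632,49,105))
t=np.radians(61.05)
E
```

```text
bar 4682 ((436.1230163574219, -275.1399841308594), (129.41751098632812, 38.46637725830078), 59.79185104370117)
blk 2462 ((527.2406005859375, -322.57830810546875), (175.59593200683594, 80.15553283691406), 60.965606689453125)
[ 480.3 -326.8   52. ]
[ 502.9 -286.2   52. ]
[ 569.5 -320.7   52. ]
[ 542.5 -366.8   52. ]
ball [552.62862326 155.3501275  105.        ]
```

```bash
python3 -m crank '[{"dx":-0.002,"dy":-0.0035,"dz":-0.06,"yaw":-0.12},{"dx":0,"dy":0,"dz":-0.06,"yaw":0},{"dx":0,"dy":0,"dz":-0.05,"yaw":0},{"dx":0,"dy":0,"dz":-0.03,"yaw":0},{"dx":0,"dy":0,"dz":-0.025,"yaw":0},{"dx":0,"dy":0,"dz":-0.0175,"yaw":0},{"dx":0,"dy":0,"dz":0,"yaw":0},{"dx":0,"dy":0,"dz":0,"yaw":0}]'
python3 -m crank '[{"dx":0,"dy":0,"dz":0,"yaw":0},{"dx":0,"dy":0,"dz":0,"yaw":0},{"dx":0,"dy":0,"dz":0,"yaw":0},{"dx":0,"dy":0,"dz":0,"yaw":0},{"dx":0,"dy":0,"dz":0,"yaw":0}]' 0.5 50
```

```text
time_s: 3.7
ee_pos: [526.7, -326.2, 29.0]
ee_rot: [180.0, 0.1, 150.5]
force: [-0.2, 0.3, 0.2]
gripper_width: 77.8
gripper_force: 0.0
time_s: 4.32
ee_pos: [526.3, -326.7, 28.4]
ee_rot: [-180.0, 0.1, 150.5]
force: [-1.0, -2.0, 2.9]
gripper_width: 51.8
gripper_force: 50.0
```

```bash
python3 -m crank '[{"dx":0,"dy":0,"dz":0.02,"yaw":0},{"dx":0,"dy":0,"dz":0.04,"yaw":0},{"dx":0,"dy":0,"dz":0.05,"yaw":0},{"dx":0,"dy":0,"dz":0.05,"yaw":0},{"dx":0,"dy":0,"dz":0.04,"yaw":0},{"dx":0,"dy":0,"dz":0,"yaw":0},{"dx":0,"dy":0,"dz":0,"yaw":0}]'
python3 -m crank '[{"dx":0.01,"dy":0.03,"dz":0,"yaw":0.6},{"dx":0.015,"dy":0.06,"dz":0,"yaw":0.6},{"dx":0.015,"dy":0.07,"dz":0,"yaw":0.6},{"dx":0.015,"dy":0.07,"dz":0,"yaw":0.6},{"dx":0.015,"dy":0.07,"dz":0,"yaw":0.6},{"dx":0.015,"dy":0.07,"dz":0,"yaw":0.6},{"dx":0.015,"dy":0.07,"dz":0,"yaw":0.6},{"dx":0.015,"dy":0.07,"dz":0,"yaw":0.6},{"dx":0.015,"dy":0.06,"dz":0,"yaw":0.6},{"dx":0.0125,"dy":0.051,"dz":0,"yaw":0.5}]'
python3 -m crank '[{"dx":0,"dy":0,"dz":0,"yaw":0},{"dx":0,"dy":0,"dz":0,"yaw":0},{"dx":0,"dy":0,"dz":0,"yaw":0},{"dx":0,"dy":0,"dz":0,"yaw":0}]'
python3 - <<'E'
from h import *
s=telemetry.state(); print(s['ee_pos'],s['ee_rot']); grab('wrist','w2.png'); grab('scene','a2.png'); grab('side','b2.png')
E
```

```text
time_s: 5.2
ee_pos: [525.0, -325.3, 186.1]
ee_rot: [180.0, -0.2, 150.5]
force: [-0.5, 0.4, -6.4]
gripper_width: 51.6
gripper_force: 50.0
time_s: 6.45
ee_pos: [639.0, 172.5, 184.9]
ee_rot: [-179.9, -0.3, -179.9]
force: [0.4, -0.5, -5.0]
gripper_width: 51.8
gripper_force: 50.0
time_s: 6.95
ee_pos: [640.0, 169.5, 187.8]
ee_rot: [-180.0, -0.0, 179.9]
force: [-0.3, -0.6, -5.0]
gripper_width: 51.9
gripper_force: 50.0
[639.96843207 169.52879647 187.82737939] [-1.79994412e+02 -2.89211573e-02  1.79887191e+02]
```

View pics/w2.png

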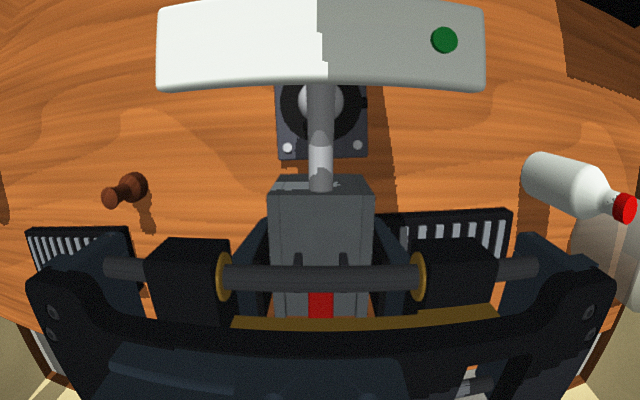

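The wrist view shows the lamp held square. The block's front top edge runs (268,193)–(374,193) and its front bottom edge (275,177)–(368,177). The ball is around (320,100), partly behind the lamp's arm.

```bash
python3 - <<'E'
from h import *
f='w2.png'; t=np.array([639.97,169.53,187.83])
for p,z in(((268,193),211.4),((374,193),211.4),((275,177),159.4),((368,177),159.4),((320,100),105),((157,50),240),((486,50),240)): print(p,fish(f,*p,z)-t)
g=cv2.imread('pics/w2.png')[70:165,265:380]; a=cv2.imread('pics/a2.png')[60:220,300:500]; b=cv2.imread('pics/b2.png')[60:220,240:440]
r=lambda i,w,h:cv2.resize(i,(w,h),interpolation=cv2.INTER_CUBIC)
cv2.imwrite('pics/d.png',np.vstack([np.hstack([r(a,400,320),r(b,400,320)]),np.hstack([r(g,339,280),np.zeros((280,461,3),np.uint8)])]))
E
```

```text
(268, 193) [-38.52755461 -24.53606356  23.57      ]
(374, 193) [-38.36582395  25.78441986  23.57      ]
(275, 177) [-35.36543545 -28.81993859 -28.43      ]
(368, 177) [-35.1770568   30.72274055 -28.43      ]
(320, 100) [-8.59317114e+01  2.66183588e-02 -8.28300000e+01]
(157, 50) [-104.56278336  -63.50320135   52.17      ]
(486, 50) [-104.20345809   65.68735967   52.17      ]
```

View pics/d.png

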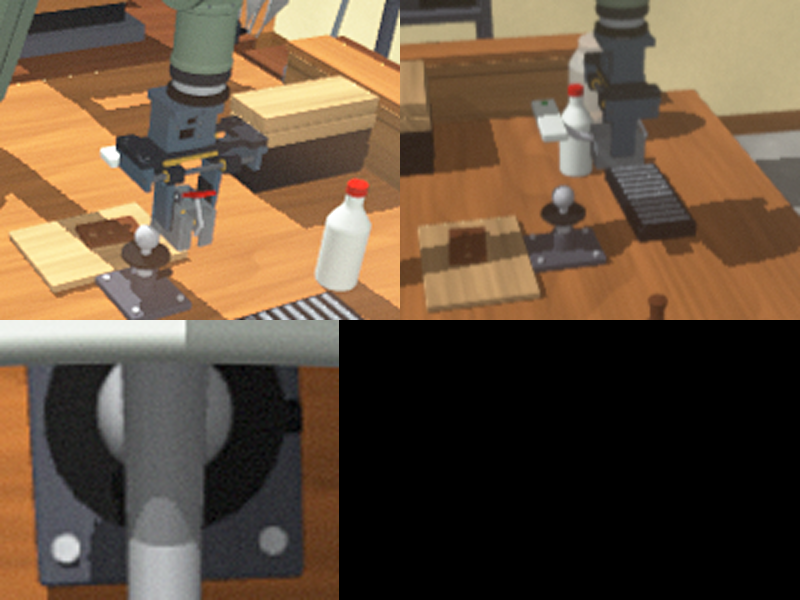

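The zoomed crop puts the ball at wrist pixel (321,100), which agrees with the first two-view fix at about (554.3,169.7). The bar width confirms the lamp hangs level. Next I move over the ball.

```bash
python3 -m crank '[{"dx":-0.02,"dy":0,"dz":0,"yaw":0},{"dx":-0.03,"dy":0,"dz":0,"yaw":0},{"dx":-0.03,"dy":0,"dz":0,"yaw":0},{"dx":-0.027,"dy":0,"dz":0,"yaw":0},{"dx":0,"dy":0,"dz":-0.02,"yaw":0},{"dx":0,"dy":0,"dz":-0.0165,"yaw":0},{"dx":0,"dy":0,"dz":0,"yaw":0},{"dx":0,"dy":0,"dz":0,"yaw":0}]'
python3 - <<'E'
from h import *
P=[telemetry.state() for _ in range(5)]; print([p['ee_pos'].round(2).tolist() for p in P[:2]],P[0]['force'])
grab('scene','a3.png'); grab('side','b3.png')
a=cv2.imread('pics/a3.png')[140:220,325:425]; b=cv2.imread('pics/b3.png')[100:180,270:370]
cv2.imwrite('pics/e.png',np.hstack([cv2.resize(i,(400,320),interpolation=cv2.INTER_CUBIC) for i in(a,b)]))
E
```

```text
time_s: 8.1
ee_pos: [555.2, 170.6, 158.6]
ee_rot: [180.0, 0.0, 180.0]
force: [0.2, 0.4, -5.1]
gripper_width: 51.8
gripper_force: 50.0
[[555.21, 170.63, 158.59], [555.21, 170.63, 158.59]] [ 0.24303288  0.42361191 -5.05347396]
```

View pics/e.png

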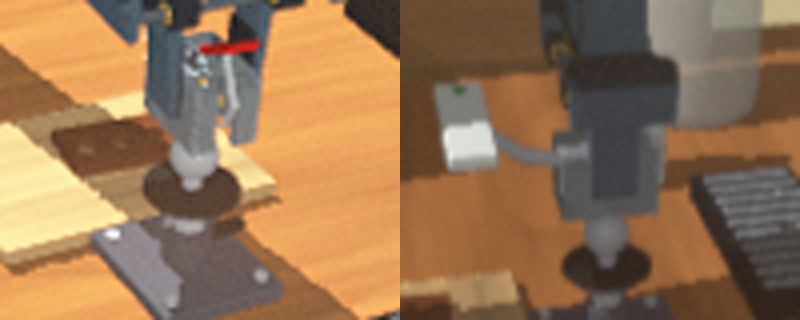

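The mouth is directly over the ball: in the side crop the block spans 555–660 with the ball at 607. Next I lower in small steps, checking lateral force.

```bash
for i in 1; do python3 -m crank '[{"dx":0,"dy":0,"dz":-0.005,"yaw":0},{"dx":0,"dy":0,"dz":-0.005,"yaw":0},{"dx":0,"dy":0,"dz":-0.005,"yaw":0},{"dx":0,"dy":0,"dz":0,"yaw":0}]'; python3 -m crank '[{"dx":0,"dy":0,"dz":-0.005,"yaw":0},{"dx":0,"dy":0,"dz":-0.005,"yaw":0},{"dx":0,"dy":0,"dz":0,"yaw":0}]'; done
```

```text
time_s: 8.7
ee_pos: [554.2, 170.5, 146.3]
ee_rot: [-180.0, -0.1, 180.0]
force: [0.9, 0.8, -5.0]
gripper_width: 51.9
gripper_force: 50.0
time_s: 9.07
ee_pos: [554.2, 170.5, 138.3]
ee_rot: [-180.0, -0.1, 180.0]
force: [-0.1, -0.4, -6.3]
gripper_width: 51.4
gripper_force: 50.0
```

```bash
python3 -m crank '[{"dx":0,"dy":0,"dz":-0.004,"yaw":0},{"dx":0,"dy":0,"dz":-0.004,"yaw":0},{"dx":0,"dy":0,"dz":0,"yaw":0}]'; python3 -m crank '[{"dx":0,"dy":0,"dz":-0.004,"yaw":0},{"dx":0,"dy":0,"dz":0,"yaw":0}]';  python3 -m crank '[{"dx":0,"dy":0,"dz":-0.003,"yaw":0},{"dx":0,"dy":0,"dz":0,"yaw":0}]'
```

```text
time_s: 9.45
ee_pos: [554.3, 170.6, 132.0]
ee_rot: [-180.0, -0.0, 180.0]
force: [-0.1, -0.2, -5.6]
gripper_width: 51.8
gripper_force: 50.0
time_s: 9.7
ee_pos: [554.4, 170.5, 128.9]
ee_rot: [-180.0, -0.0, 180.0]
force: [-1.2, 0.2, -5.9]
gripper_width: 51.8
gripper_force: 50.0
time_s: 9.95
ee_pos: [554.4, 170.6, 126.6]
ee_rot: [-180.0, -0.0, 180.0]
force: [-0.4, 0.0, -5.1]
gripper_width: 51.5
gripper_force: 50.0
```

```bash
python3 -m crank '[{"dx":0,"dy":0,"dz":-0.0025,"yaw":0},{"dx":0,"dy":0,"dz":0,"yaw":0}]'|sed -n 2,4p; python3 -m crank '[{"dx":0,"dy":0,"dz":-0.0025,"yaw":0},{"dx":0,"dy":0,"dz":0,"yaw":0}]'|sed -n 2,4p;  python3 -m crank '[{"dx":0,"dy":0,"dz":-0.002,"yaw":0},{"dx":0,"dy":0,"dz":0,"yaw":0}]'|sed -n 2,4p
```

```text
ee_pos: [554.5, 170.5, 124.7]
ee_rot: [-180.0, -0.0, 180.0]
force: [0.8, 0.5, -5.5]
ee_pos: [555.4, 170.4, 123.2]
ee_rot: [-180.0, 0.1, 180.0]
force: [2.5, -1.6, -3.8]
ee_pos: [555.2, 170.2, 122.1]
ee_rot: [-180.0, 0.1, 180.0]
force: [1.0, -3.4, 2.8]
```

```bash
python3 -m crank '[{"dx":0,"dy":0,"dz":-0.002,"yaw":0},{"dx":0,"dy":0,"dz":0,"yaw":0}]'|sed -n 2,4p
```

```text
ee_pos: [554.4, 170.2, 119.6]
ee_rot: [-180.0, -0.0, 180.0]
force: [1.4, -4.0, 1.6]
```

```bash
python3 -m crank '[{"dx":0.0004,"dy":-0.001,"dz":-0.001,"yaw":0},{"dx":0,"dy":0,"dz":0,"yaw":0}]'|sed -n 2,4p; python3 -m crank '[{"dx":0,"dy":0,"dz":-0.002,"yaw":0},{"dx":0,"dy":0,"dz":0,"yaw":0}]'|sed -n 2,4p
```

```text
ee_pos: [554.7, 170.0, 118.5]
ee_rot: [180.0, -0.0, 180.0]
force: [1.3, -2.0, 1.4]
ee_pos: [554.4, 170.0, 116.5]
ee_rot: [180.0, -0.1, 180.0]
force: [-0.0, -1.9, -0.5]
```

```bash
python3 -m crank '[{"dx":0,"dy":-0.0006,"dz":-0.002,"yaw":0},{"dx":0,"dy":0,"dz":0,"yaw":0}]'|sed -n 2,4p; python3 -m crank '[{"dx":0,"dy":0,"dz":-0.002,"yaw":0},{"dx":0,"dy":0,"dz":0,"yaw":0}]'|sed -n 2,5p
```

```text
ee_pos: [554.5, 169.8, 115.0]
ee_rot: [180.0, -0.1, 180.0]
force: [1.0, -0.1, -2.9]
ee_pos: [554.5, 169.7, 113.4]
ee_rot: [180.0, -0.1, 180.0]
force: [0.1, 0.4, -3.6]
gripper_width: 51.5
```

```bash
python3 -m crank '[{"dx":0,"dy":0,"dz":-0.0015,"yaw":0},{"dx":0,"dy":0,"dz":0,"yaw":0}]'|sed -n 2,4p
```

```text
ee_pos: [554.6, 169.6, 112.4]
ee_rot: [180.0, -0.0, 180.0]
force: [0.7, 1.9, -3.3]
```

```bash
python3 -m crank '[{"dx":0,"dy":0,"dz":-0.0015,"yaw":0},{"dx":0,"dy":0,"dz":0,"yaw":0}]'|sed -n 2,4p; python3 -m crank '[{"dx":0,"dy":0,"dz":-0.0015,"yaw":0},{"dx":0,"dy":0,"dz":0,"yaw":0}]'|sed -n 2,4p
```

```text
ee_pos: [554.6, 169.5, 111.2]
ee_rot: [180.0, -0.0, 180.0]
force: [0.4, 2.4, -3.7]
ee_pos: [554.6, 169.4, 110.0]
ee_rot: [180.0, -0.0, 180.0]
force: [0.3, 2.5, -4.1]
```

```bash
python3 -m crank '[{"dx":0,"dy":0,"dz":-0.0015,"yaw":0},{"dx":0,"dy":0,"dz":0,"yaw":0}]'|sed -n 2,4p
```

```text
ee_pos: [554.5, 169.4, 108.7]
ee_rot: [180.0, -0.1, 180.0]
force: [0.8, 4.0, -5.4]
```

```bash
python3 - <<'E'
from h import *
grab('scene','a4.png'); grab('side','b4.png'); grab('wrist','w4.png')
a=cv2.imread('pics/a4.png')[140:220,325:425]; b=cv2.imread('pics/b4.png')[100:180,270:370]; w=cv2.imread('pics/w4.png')[0:400]
cv2.imwrite('pics/f.png',np.vstack([np.hstack([cv2.resize(i,(400,320),interpolation=cv2.INTER_CUBIC) for i in(a,b)]),np.hstack([cv2.resize(w,(400,250)),np.zeros((250,400,3),np.uint8)])]))
E
```

```text
(no output)
```

View pics/f.png

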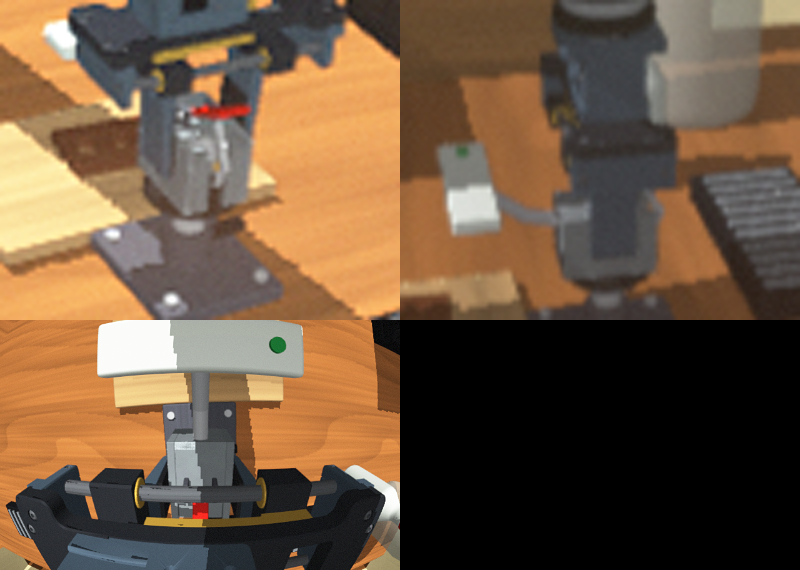

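The views show the block level with its underside close to the flange and no slip in the grip. I'll recentre y slightly and keep pressing.

```bash
python3 -m crank '[{"dx":0,"dy":0.0006,"dz":-0.001,"yaw":0},{"dx":0,"dy":0,"dz":0,"yaw":0}]'|sed -n 2,4p; python3 -m crank '[{"dx":0,"dy":0,"dz":-0.0013,"yaw":0},{"dx":0,"dy":0,"dz":0,"yaw":0}]'|sed -n 2,4p
```

```text
ee_pos: [554.8, 169.5, 108.3]
ee_rot: [-180.0, -0.0, 180.0]
force: [1.0, 0.8, -5.0]
ee_pos: [554.8, 169.6, 107.1]
ee_rot: [-180.0, -0.0, 180.0]
force: [1.5, 0.2, -5.0]
```

```bash
python3 -m crank '[{"dx":0,"dy":0,"dz":-0.0012,"yaw":0},{"dx":0,"dy":0,"dz":0,"yaw":0}]'|sed -n 2,4p
```

```text
ee_pos: [554.8, 169.6, 106.6]
ee_rot: [-180.0, -0.0, 180.0]
force: [-0.4, -0.2, -1.6]
```

```bash
python3 -m crank '[{"dx":0,"dy":0,"dz":-0.001,"yaw":0},{"dx":0,"dy":0,"dz":0,"yaw":0}]'|sed -n 2,4p; python3 -m crank '[{"dx":0,"dy":0,"dz":-0.0007,"yaw":0},{"dx":0,"dy":0,"dz":0,"yaw":0}]'|sed -n 2,4p
```

```text
ee_pos: [554.8, 169.6, 106.1]
ee_rot: [-180.0, 0.0, 180.0]
force: [-1.7, -0.6, 2.1]
ee_pos: [554.8, 169.6, 105.7]
ee_rot: [-180.0, 0.0, 180.0]
force: [-1.9, -0.7, 5.5]
```

```bash
python3 -m crank '[{"dx":0,"dy":0,"dz":-0.0008,"yaw":0},{"dx":0,"dy":0,"dz":0,"yaw":0},{"dx":0,"dy":0,"dz":0,"yaw":0}]'|sed -n 2,4p; python3 -m crank '[{"dx":0,"dy":0,"dz":-0.0003,"yaw":0},{"dx":0,"dy":0,"dz":0,"yaw":0}]'|sed -n 2,4p
```

```text
ee_pos: [554.8, 169.6, 105.4]
ee_rot: [-180.0, 0.0, 180.0]
force: [-2.2, -1.1, 6.9]
ee_pos: [554.8, 169.6, 105.4]
ee_rot: [-180.0, 0.0, 180.0]
force: [-3.1, -0.4, 7.7]
```

```bash
python3 -m crank '[{"dx":0,"dy":0,"dz":-0.0007,"yaw":0},{"dx":0,"dy":0,"dz":0,"yaw":0}]'|sed -n 2,4p; python3 -m crank '[{"dx":0,"dy":0,"dz":-0.0004,"yaw":0},{"dx":0,"dy":0,"dz":0,"yaw":0},{"dx":0,"dy":0,"dz":0,"yaw":0}]'|sed -n 2,4p; python3 -m crank '[{"dx":0,"dy":0,"dz":0.002,"yaw":0},{"dx":0,"dy":0,"dz":0,"yaw":0}]'|sed -n 2,4p
```

```text
ee_pos: [554.8, 169.6, 105.1]
ee_rot: [-180.0, 0.0, 180.0]
force: [-3.7, -1.3, 10.7]
ee_pos: [554.8, 169.6, 105.1]
ee_rot: [-180.0, 0.0, 180.0]
force: [-3.6, -2.2, 11.6]
ee_pos: [554.8, 169.6, 105.7]
ee_rot: [-180.0, 0.0, 180.0]
force: [-3.7, -2.0, 7.4]
```

```bash
python3 -m crank '[{"dx":0,"dy":0,"dz":0.0015,"yaw":0},{"dx":0,"dy":0,"dz":0,"yaw":0}]'|sed -n 2,4p; python3 -m crank '[{"dx":0,"dy":0,"dz":0.0012,"yaw":0},{"dx":0,"dy":0,"dz":0,"yaw":0}]'|sed -n 2,4p; python3 -m crank '[{"dx":0,"dy":0,"dz":0.001,"yaw":0},{"dx":0,"dy":0,"dz":0,"yaw":0}]'|sed -n 2,4p
```

```text
ee_pos: [554.8, 169.6, 106.0]
ee_rot: [-180.0, -0.0, 180.0]
force: [-2.1, -0.7, 3.1]
ee_pos: [554.8, 169.6, 106.5]
ee_rot: [-180.0, -0.0, 180.0]
force: [-0.6, -0.4, -1.5]
ee_pos: [554.8, 169.7, 107.1]
ee_rot: [-180.0, -0.0, 180.0]
force: [1.2, -1.0, -6.1]
```

```bash
python3 -m crank '[{"dx":0,"dy":0,"dz":-0.0005,"yaw":0},{"dx":0,"dy":0,"dz":0,"yaw":0},{"dx":0,"dy":0,"dz":0,"yaw":0},{"dx":0,"dy":0,"dz":0,"yaw":0},{"dx":0,"dy":0,"dz":0,"yaw":0}]' 0.85
python3 -m crank '[{"dx":0,"dy":0,"dz":0.02,"yaw":0},{"dx":0,"dy":0,"dz":0.04,"yaw":0},{"dx":0,"dy":0,"dz":0.04,"yaw":0},{"dx":0,"dy":0,"dz":0.025,"yaw":0},{"dx":0,"dy":0,"dz":0,"yaw":0},{"dx":0,"dy":0,"dz":0,"yaw":0}]'
python3 - <<'E'
from h import *
grab('scene','a5.png'); grab('side','b5.png'); grab('wrist','w5.png')
a=cv2.imread('pics/a5.png')[140:220,325:425]; b=cv2.imread('pics/b5.png')[100:180,270:370]; w=cv2.imread('pics/w5.png')
cv2.imwrite('pics/g.png',np.vstack([np.hstack([cv2.resize(i,(400,320),interpolation=cv2.INTER_CUBIC) for i in(a,b)]),np.hstack([cv2.resize(w,(400,250)),np.zeros((250,400,3),np.uint8)])]))
E
```

```text
time_s: 17.23
ee_pos: [554.9, 169.9, 107.5]
ee_rot: [180.0, 0.0, 180.0]
force: [-0.1, -0.1, -0.4]
gripper_width: 77.5
gripper_force: 0.0
time_s: 17.98
ee_pos: [554.4, 169.7, 207.0]
ee_rot: [-180.0, -0.1, 180.0]
force: [-0.5, 0.9, -0.3]
gripper_width: 77.9
gripper_force: 0.0
```

View pics/g.png

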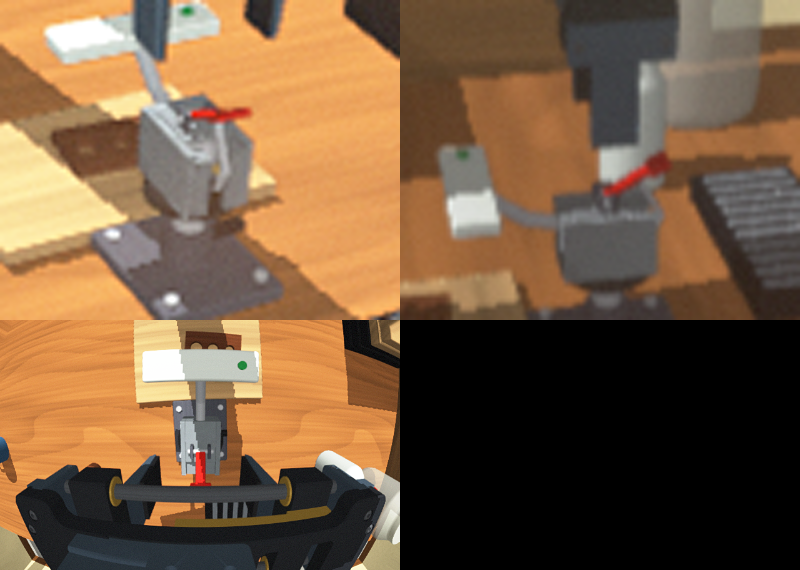

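The lamp stands level on the flange, its light over the board and the red lever raised. I've used all the picture views, so the latch goes by numbers and force. I close the gripper and move over the lever pad.

```bash
python3 -m crank '[{"dx":0.02,"dy":0,"dz":0,"yaw":0},{"dx":0.03,"dy":0,"dz":0,"yaw":0},{"dx":0.017,"dy":0,"dz":0,"yaw":0},{"dx":0,"dy":0,"dz":0,"yaw":0},{"dx":0,"dy":0,"dz":0,"yaw":0},{"dx":0,"dy":0,"dz":0,"yaw":0},{"dx":0,"dy":0,"dz":0,"yaw":0},{"dx":0,"dy":0,"dz":0,"yaw":0}]' 0 10
python3 -m crank '[{"dx":0,"dy":0,"dz":-0.02,"yaw":0},{"dx":0,"dy":0,"dz":-0.013,"yaw":0},{"dx":0,"dy":0,"dz":0,"yaw":0}]'
```

```text
time_s: 19.12
ee_pos: [608.2, 169.8, 207.6]
ee_rot: [180.0, 0.0, 180.0]
force: [-0.0, -0.8, -0.7]
gripper_width: 1.1
gripper_force: 0.0
time_s: 19.5
ee_pos: [607.6, 169.6, 179.2]
ee_rot: [-180.0, -0.2, 180.0]
force: [0.6, -0.2, 0.4]
gripper_width: 0.3
gripper_force: 0.0
```

```bash
python3 -m crank '[{"dx":0,"dy":0,"dz":-0.004,"yaw":0},{"dx":0,"dy":0,"dz":-0.004,"yaw":0},{"dx":0,"dy":0,"dz":-0.004,"yaw":0},{"dx":0,"dy":0,"dz":0,"yaw":0}]'|sed -n 2,4p; python3 -m crank '[{"dx":0,"dy":0,"dz":-0.004,"yaw":0},{"dx":0,"dy":0,"dz":-0.004,"yaw":0},{"dx":0,"dy":0,"dz":0,"yaw":0}]'|sed -n 2,4p; python3 -m crank '[{"dx":0,"dy":0,"dz":-0.004,"yaw":0},{"dx":0,"dy":0,"dz":-0.004,"yaw":0},{"dx":0,"dy":0,"dz":0,"yaw":0}]'|sed -n 2,4p
```

```text
ee_pos: [609.8, 169.9, 172.4]
ee_rot: [180.0, 0.2, 180.0]
force: [3.4, -0.4, 3.6]
ee_pos: [608.5, 169.9, 164.9]
ee_rot: [180.0, 0.0, 180.0]
force: [3.5, 0.2, 3.4]
ee_pos: [607.7, 169.7, 157.8]
ee_rot: [-180.0, -0.1, 180.0]
force: [2.1, 0.4, 1.6]
```

Lever moving smoothly at about 4 N. The stop is expected near TCP z ≈ 149.

```bash
python3 -m crank '[{"dx":0,"dy":0,"dz":-0.003,"yaw":0},{"dx":0,"dy":0,"dz":-0.003,"yaw":0},{"dx":0,"dy":0,"dz":0,"yaw":0}]'|sed -n 2,4p; python3 -m crank '[{"dx":0,"dy":0,"dz":-0.002,"yaw":0},{"dx":0,"dy":0,"dz":0,"yaw":0}]'|sed -n 2,4p; python3 -m crank '[{"dx":0,"dy":0,"dz":-0.0012,"yaw":0},{"dx":0,"dy":0,"dz":0,"yaw":0}]'|sed -n 2,4p
```

```text
ee_pos: [608.0, 169.7, 153.3]
ee_rot: [-180.0, -0.1, 180.0]
force: [2.0, 0.4, 1.6]
ee_pos: [608.2, 169.7, 152.0]
ee_rot: [-180.0, -0.0, 180.0]
force: [0.9, -0.4, 2.1]
ee_pos: [608.3, 169.8, 151.2]
ee_rot: [180.0, -0.0, 180.0]
force: [0.9, 1.6, 2.5]
```

```bash
python3 -m crank '[{"dx":0,"dy":0,"dz":-0.0015,"yaw":0},{"dx":0,"dy":0,"dz":0,"yaw":0}]'|sed -n 2,4p; python3 -m crank '[{"dx":0,"dy":0,"dz":-0.0012,"yaw":0},{"dx":0,"dy":0,"dz":0,"yaw":0}]'|sed -n 2,4p
```

```text
ee_pos: [608.5, 169.8, 150.0]
ee_rot: [180.0, -0.0, 180.0]
force: [0.5, -0.2, 2.1]
ee_pos: [608.5, 169.8, 149.0]
ee_rot: [180.0, 0.0, 180.0]
force: [1.7, -0.4, 2.2]
```

```bash
python3 -m crank '[{"dx":0,"dy":0,"dz":-0.001,"yaw":0},{"dx":0,"dy":0,"dz":0,"yaw":0}]'|sed -n 2,4p
```

```text
ee_pos: [608.7, 169.8, 148.7]
ee_rot: [180.0, 0.0, 180.0]
force: [1.1, -0.8, 5.0]
```

```bash
python3 -m crank '[{"dx":0,"dy":0,"dz":-0.001,"yaw":0},{"dx":0,"dy":0,"dz":0,"yaw":0}]'|sed -n 2,4p; python3 -m crank '[{"dx":0,"dy":0,"dz":-0.001,"yaw":0},{"dx":0,"dy":0,"dz":0,"yaw":0}]'|sed -n 2,4p;  python3 -m crank '[{"dx":0,"dy":0,"dz":-0.0008,"yaw":0},{"dx":0,"dy":0,"dz":0,"yaw":0},{"dx":0,"dy":0,"dz":0,"yaw":0}]'|sed -n 2,4p
```

```text
ee_pos: [608.8, 169.8, 148.2]
ee_rot: [180.0, 0.1, 180.0]
force: [0.6, -0.5, 5.8]
ee_pos: [608.9, 169.9, 147.9]
ee_rot: [180.0, 0.1, 180.0]
force: [0.3, -0.1, 8.1]
ee_pos: [609.0, 169.9, 147.6]
ee_rot: [180.0, 0.1, 180.0]
force: [0.5, -0.6, 8.7]
```

```bash
python3 -m crank '[{"dx":0,"dy":0,"dz":-0.0012,"yaw":0},{"dx":0,"dy":0,"dz":0,"yaw":0},{"dx":0,"dy":0,"dz":0,"yaw":0}]'|sed -n 2,4p; python3 -m crank '[{"dx":0,"dy":0,"dz":0.01,"yaw":0},{"dx":0,"dy":0,"dz":0.04,"yaw":0},{"dx":0.03,"dy":0,"dz":0.05,"yaw":0},{"dx":0.04,"dy":0,"dz":0.05,"yaw":0},{"dx":0,"dy":0,"dz":0,"yaw":0},{"dx":0,"dy":0,"dz":0,"yaw":0}]'
cat > v.py <<'E'
from h import *
grab('scene','a6.png'); grab('side','b6.png')
for n in('a5','a6','b5','b6'):
    i=cv2.imread(f'pics/{n}.png').astype(int); x,y=(345,150) if n[0]=='a' else (315,125)
    c=i[y:y+45,x:x+35+10*(n[0]=='a')]; m=(c[...,2]>130)&(c[...,1]<80)&(c[...,0]<80); v,u=np.nonzero(m)
    print(n,len(u),'u',u.min()+x,u.max()+x,'v',v.min()+y,v.max()+y,'mean',u.mean()+x,v.mean()+y, 'rightmost v',v[u==u.max()].mean()+y)
for th in(0,.5):
    r=.5-th; hz=78.6+60
    for a in('a6.png','b6.png'): print(th,a,'pad',proj(a,[554.6+41+7*(th>.1),169.6,78.6+(86 if th<.1 else 63)]).round(1),'hinge',proj(a,[554.6,169.6,hz]).round(1))
E
python3 v.py
```

```text
ee_pos: [609.2, 169.9, 147.1]
ee_rot: [180.0, 0.2, 180.0]
force: [-0.1, -1.0, 10.5]
time_s: 24.38
ee_pos: [663.1, 169.7, 263.1]
ee_rot: [-180.0, -0.3, 180.0]
force: [-0.8, -0.9, 1.4]
gripper_width: 0.2
gripper_force: 0.0
a5 36 u 373 386 v 167 170 mean 379.1388888888889 168.16666666666666 rightmost v 167.5
a6 72 u 373 387 v 168 179 mean 379.90277777777777 173.97222222222223 rightmost v 177.0
b5 29 u 321 336 v 138 148 mean 327.1034482758621 144.51724137931035 rightmost v 138.0
b6 54 u 323 339 v 145 149 mean 332.64814814814815 147.12962962962962 rightmost v 147.5
0 a6.png pad [382.3 167.5] hinge [374.3 168.5]
0 b6.png pad [334.4 139.4] hinge [321.3 148.2]
0.5 a6.png pad [382.7 176. ] hinge [374.3 168.5]
0.5 b6.png pad [336.5 146. ] hinge [321.3 148.2]
```

```bash
python3 -c "
from workcell import ticket; print(ticket.job_done())"
```

```text
the job is handed in; nothing more can be done
None
```

I set the lamp level on the stand with its light over the board, pressed the latch lever to its stop and handed the job in. The push stayed at about 17 N or less, and the clock read about 24 s. I felt no distinct snap, so "fully seated" is inferred from the flange contact and from where the lever stopped.

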